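# Flip out the sprung rest and park the blue tube rack on it

## Robot

A 6-joint arm with a two-finger parallel gripper is mounted at the origin on the work surface. World frame = base frame: x ahead of the robot, y to its left, z up, the work surface at z = 0. Lengths are in m, angles in rad, forces in N, time in s.
With the tool pointing down it reaches from about 0.25 to 0.775 m from the base axis. Payload 4 kg.
Tool frame: the origin (TCP) lies midway between the tips of the shut fingers; the grasp point (between the pads) lies 19 mm behind it; z points along the fingers, y is the direction in which the jaws open and shut (so a half turn about z gives the same grasp; the last joint's range is limited). The gripper opens to 94 mm and grips with 3 to 60 N. Pads are 16 mm wide; open, the fingers measure 119 mm over their backs; the gripper's body (75 mm by 177 mm) begins 78 mm behind the grasp point.
Start: joints at [-0.103, 0.087, 1.371, -0, 1.684, -0.103], TCP at [0.55, -0, 0.206] pointing down, gripper open.
Joint ranges: [-3.1, 3.1], [-0.76, 2.03], [0.27, 2.55], [-1.08, 4.22], [0.17, 2.65], [-2.57, 2.57]. Speed limits (rad/s): [2.79, 2.79, 3.14, 3.14, 3.14, 3.14].

## Interface

Orientations are given as [roll, pitch, yaw] about the fixed x, y, z axes, in that order (R = Rz(yaw) Ry(pitch) Rx(roll)).
In Python, from bench import robot, cams gives the robot as it stands.
- The arm moves only by the tool step_arm, never from a script. Its argument "plan" is a list that holds one entry, the list of rows, each a list of 5 numbers: the shift along the world's x, y, z in mm, then the turn about the world's z in rad, then the opening in per cent of the stroke, from 0 (shut) to 100 (fully open). In form: [[[tx, ty, tz, turn, fingers], ...]]. A call has 1 to 8 rows; each row is the pose to reach, as a shift and turn from the pose commanded when the call began; what a row does not reach only later rows make up. A row lasts 1/12 s, in which the tool goes at most 41.7 mm and 7.16 degrees, less where a joint would pass 70% of its speed; a pose out of reach is approached as far as the arm can. A call with a gripper value outside its range is refused whole. The fingers move at their own pace and stop on an object; the grip force is fixed at half the most. Time passes only in rows, so rows that repeat a pose let the fingers close. It gives the time, the measured TCP pose, the force and the opening at its end, in the units of the state.
- robot.get_obs(): the state, without advancing time (a new reading comes with each control period).
- cams.snapshot(name): name is "scene" or "side" or "wrist"; returns a dict with "frame" (400x640x3 uint8, red, green, blue), "camera_matrix" (3x3 intrinsics, pixels), "origin" and "attitude" of the camera in the world; the wrist camera has in their place "T_tool_cam" (4x4, takes a point from camera to tool coordinates, whose origin is the TCP and whose axes are the flange's). Camera axes: x right, y down, z forward; pixel columns grow to the right and rows downward; lengths in m; the calibration is good to about 2 mm. A picture is of the moment at which its call begins: read the wrist's pose just before it. There is no depth.
- robot.close_job(): hands the job in, once; it reports no verdict.
The state is a dict: "time": time; "joint_positions": joint angles; "qvel": joint speeds; "joint_torque": joint torques, N m; "tool_pos": TCP position; "ee_rot": TCP orientation; "wrist_force": force on the tool from outside, world axes, zero at the start; "wrist_torque": the same for the moment, N m; "width": finger opening in m.
Only numpy, scipy, OpenCV 4.12 (cv2) and the standard library are available. Lean on these libraries where they do the work, as an engineer would, in place of code of your own. Each camera call takes 0.05 s, during which the arm holds its last target. There are 200 camera calls.

## Task

Flip out the bench station's fold-over rest: without forcing it, lift its free edge up and over until its own spring takes it and carries it down level, not pressing it against the stop yourself. Then stand the blue tube rack upright and square on the rest, lengthwise between the yellow lips and nowhere overhanging, let go, and leave the orange rack, beaker, green box and dish where they are.

Things in the scene. Friction and masses are not known exactly. Their poses are not given: they have to be found in the camera images.
- station: White station fixed to the bench. Origin on the bench under the hinge; +x points to where the rest lies once out (to the robot's left, within 0.3 rad of world y), z up. Foot plate x -55 to 145, y +-75, 12 mm high. Two hinge cheeks at x +-23, y +-67 to 77, 82 mm high; tension spring and red crank beside the +y cheek (y 78 to 98, up to 95 mm high); rubber stop at x 118, 54 mm high.
- rest_hinge (a point): Middle of the rest's hinge axle, 62 mm above the bench; axle along the station's y. The rest is an aluminium plate 134 x 116 mm, 6 mm thick, 0.25 to 0.5 kg, that flips over about it. Pushed level at its folded free edge it jams: lift it from below.
- rest (a joint): Rest's angle, rad. 0: folded towards the station's -x (robot's right), 15 deg above level, deck face down. 1.31: upright. 2.88: out, level, on its stop. The spring resists by about 7 to 10 N at the free edge at first, fading to nothing a little past upright (1.4 to 1.65, varies with weight); past that it snaps out by itself, away from the pusher. Let go earlier, it springs back.
- rest_edge (a point): Middle of the rest's free edge (yellow stripe), 136 mm from the axle; about 98 mm above the bench while folded. Axes: x from hinge to this edge, y the axle, z out of the deck face (down while folded).
- rest_deck (a point): Middle of the rest's deck face, 72 mm from the axle, where the rack goes; axes as rest_edge. 66 mm above the bench when out. Yellow lips 5 mm thick stand 9 mm out of the deck face along its two sides, 106 mm apart inside; both ends are open.
- blue_rack: Blue tube rack, loose, 0.2 to 0.45 kg. Origin: centre of underside, z up. Block 110 (x) x 76 (y) x 45 mm high; on top, mid, a grip fin 56 (x) x 14 (y) mm from 45 to 86 mm height; white tube caps 16 mm wide, up to 63 mm height, at both ends (x +-41). Goes on the rest either way round, long side along the lips.
- orange_rack: orange tube rack, same shape and size as the blue one; leave it alone
- beaker: clear beaker, 84 mm wide, 100 mm tall; leave it alone
- tip_box: green open box with partitions, 120 x 85 x 50 mm; leave it alone
- dish: white shallow dish, 90 mm wide, 16 mm high, near the robot; leave it alone
Mind the look-alikes: they are no part of the job. What is meant by the blue_rack is not pink, and is the smaller of those in its own colour.

How it is judged:
By the outcome, as a careful person would: the job done as asked, in the order asked, and still so for the second after the job is handed in, with the robot touching nothing.
It also fails if it takes over 66 s, if anything falls off the work surface, if the arm or the gripper's body presses on something with over 40 N, if the wrist force passes 120 N, or if a joint passes its speed limit or range.

## Working session

There is one attempt and no reset: what is moved stays moved. The work goes in short steps, Python scripts to look and compute and a tool call to move; the robot and the scene stay as the last step left them, time stands still between calls to the robot, and variables do not carry over. Pictures are saved under pics/ and viewed, about 8 in all and at most 12, crops included, and the job is handed in when it is done.

Besides the shell and the picture viewer there is one more tool, called after "Emit:" by a JSON object that holds its "method" and its "body". step_arm: Moves the arm, as the interface text tells. Its arguments: {"type":"object","properties":{"plan":{"type":"array"}},"required":["plan"]}

```bash
mkdir -p pics; ls
cat > h.py <<'E'
import numpy as np, cv2
from bench import robot, cams
def snap(n, fn=None):
    o=robot.get_obs(); s=cams.snapshot(n)
    if fn: cv2.imwrite('pics/'+fn, cv2.cvtColor(s['frame'],cv2.COLOR_RGB2BGR))
    return s
E
python3 - <<'E'
from h import *
o=robot.get_obs(); print(o)
a=snap('scene','scene0.png'); b=snap('side','side0.png'); c=snap('wrist','wrist0.png')
for s in (a,b): print(s['camera_matrix'],s['origin'],s['attitude'])
print(c['camera_matrix'],c['T_tool_cam'])
E
```

```text
pics
{'time': 0.0, 'joint_positions': array([-1.03068557e-01,  8.79541855e-02,  1.37222418e+00,  1.21672580e-05,
        1.68356083e+00, -1.03096088e-01]), 'qvel': array([-1.56223730e-03,  3.38765339e-04, -2.27674972e-04, -5.90891196e-04,
       -1.25155438e-04,  9.95287421e-05]), 'joint_torque': array([ 1.28542815e-03, -3.40182602e+01, -3.02423716e+01,  7.18220207e-02,
        3.29729996e-02, -1.13141955e-04]), 'tool_pos': array([5.49472991e-01, 7.14471517e-05, 2.04319855e-01]), 'ee_rot': array([-3.13945875e+00, -2.32936713e-04,  1.57082496e+00]), 'wrist_force': array([ 0.18027649, -1.07340219, -0.59041226]), 'wrist_torque': array([-0.03183185, -0.03593082, -0.01928261]), 'width': 0.09379336860787188}
[[483.33767034   0.         315.50758026]
 [  0.         483.33767034 201.32355868]
 [  0.           0.           1.        ]] [1.09987648 0.40618811 1.42414086] [-2.62090269e+00 -1.59117894e-04  2.13761358e+00]
[[378.41115052   0.         320.07068863]
 [  0.         378.41115052 196.70248256]
 [  0.           0.           1.        ]] [ 0.39397671 -0.73249124  0.93349464] [-2.4350388   0.01440311 -0.10805431]
[[277.177712     0.         321.35030875]
 [  0.         277.177712   202.49575728]
 [  0.           0.           1.        ]] [[ 3.24186831e-04 -9.60052370e-01 -2.79820194e-01  8.18233522e-02]
 [ 9.99999936e-01  2.69444695e-04  2.34099588e-04 -1.02168780e-03]
 [-1.49351798e-04 -2.79820252e-01  9.60052397e-01 -1.78524975e-01]
 [ 0.00000000e+00  0.00000000e+00  0.00000000e+00  1.00000000e+00]]
```

View pics/scene0.png

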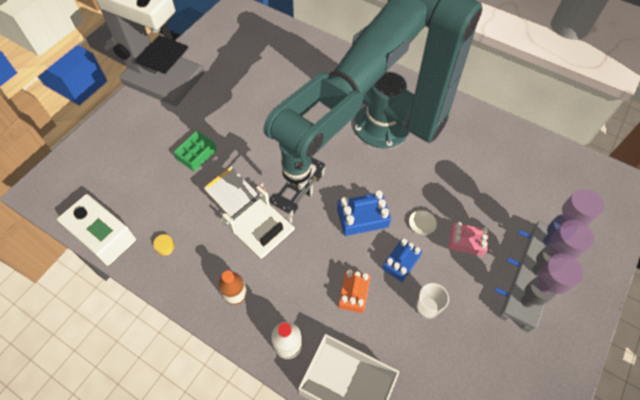

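View pics/side0.png

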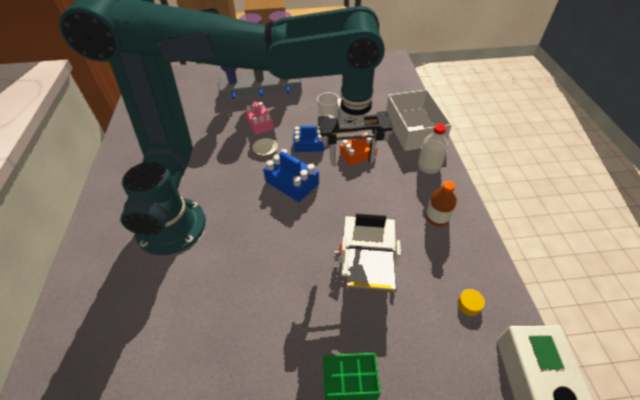

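Candidates for blue_rack in the scene view: the large blue rack at (364,213), the small blue at (403,258), the pink at (468,238). By the description I pick the small one at (403,258). Next is a close crop.

```bash
cat >> h.py <<'E'
from scipy.spatial.transform import Rotation as Rn
def ray(s,uv):
    if 'origin' in s: o=np.array(s['origin']); R=Rn.from_euler('xyz',s['attitude']).as_matrix()
    else:
        q=s['obs']; Rt=Rn.from_euler('xyz',q['ee_rot']).as_matrix(); T=s['T_tool_cam']
        o=q['tool_pos']+Rt@T[:3,3]; R=Rt@T[:3,:3]
    d=R@np.linalg.inv(s['camera_matrix'])@np.array([uv[0],uv[1],1.]); return o,d
def onz(s,uv,z):
    o,d=ray(s,uv); return o+d*(z-o[2])/d[2]
def tri(s1,u1,s2,u2):
    A=[];b=[]
    for s,u in((s1,u1),(s2,u2)):
        o,d=ray(s,u); d=d/np.linalg.norm(d); P=np.eye(3)-np.outer(d,d); A.append(P);b.append(P@o)
    return np.linalg.lstsq(np.vstack(A),np.hstack(b),rcond=None)[0]
def proj(s,p):
    o,_=ray(s,(0,0)); R=Rn.from_euler('xyz',s['attitude']).as_matrix() if 'origin' in s else Rn.from_euler('xyz',s['obs']['ee_rot']).as_matrix()@s['T_tool_cam'][:3,:3]
    c=R.T@(np.array(p)-o); K=s['camera_matrix']; return (K@c/c[2])[:2]
def snapw(n,fn=None):
    o=robot.get_obs(); s=cams.snapshot(n); s['obs']=o
    if fn: cv2.imwrite('pics/'+fn, cv2.cvtColor(s['frame'],cv2.COLOR_RGB2BGR))
    return s
def crop(s,x0,y0,x1,y1,k,fn):
    im=cv2.cvtColor(s['frame'][y0:y1,x0:x1],cv2.COLOR_RGB2BGR)
    cv2.imwrite('pics/'+fn,cv2.resize(im,None,fx=k,fy=k,interpolation=cv2.INTER_CUBIC))
def blobs(s,lo,hi,amin=15):
    m=cv2.inRange(cv2.cvtColor(s['frame'],cv2.COLOR_RGB2HSV),lo,hi)
    cs,_=cv2.findContours(m,cv2.RETR_EXTERNAL,cv2.CHAIN_APPROX_NONE)
    return [c for c in cs if cv2.contourArea(c)>amin]
E
python3 - <<'E'
from h import *
a=snapw('scene'); b=snapw('side')
A=cv2.resize(a['frame'][150:310,190:440],None,fx=3.2,fy=3.2,interpolation=cv2.INTER_CUBIC)
cv2.imwrite('pics/c1.png',A[:,:,::-1])
for s,n in((a,'scene'),(b,'side')):
  for nm,lo,hi in(('blue',(105,120,60),(125,255,255)),('yel',(18,150,120),(30,255,255)),('orange',(5,150,100),(16,255,255))):
    for c in blobs(s,lo,hi,12):
      r=cv2.minAreaRect(c); print(n,nm,cv2.contourArea(c),np.round(cv2.boxPoints(r)).astype(int).tolist())
E
```

```text
scene blue 32.5 [[495, 290], [496, 287], [508, 293], [507, 296]]
scene blue 33.5 [[506, 260], [508, 257], [520, 263], [519, 266]]
scene blue 527.5 [[381, 267], [401, 239], [421, 253], [401, 282]]
scene blue 30.5 [[517, 232], [519, 229], [531, 235], [530, 238]]
scene blue 1127.5 [[336, 201], [384, 191], [392, 225], [343, 236]]
scene blue 248.0 [[0, 84], [0, 52], [15, 52], [15, 84]]
scene blue 2114.0 [[38, 76], [81, 41], [111, 77], [68, 112]]
scene blue 188.0 [[257, 0], [261, -11], [296, 3], [291, 14]]
scene blue 821.5 [[157, 15], [198, -21], [217, 0], [177, 36]]
scene yel 268.0 [[151, 244], [163, 231], [177, 245], [164, 257]]
scene yel 20.0 [[207, 184], [228, 169], [229, 170], [208, 186]]
scene orange 124.5 [[338, 307], [340, 298], [364, 303], [362, 312]]
scene orange 453.5 [[340, 295], [346, 271], [371, 277], [365, 301]]
scene orange 403.0 [[220, 271], [242, 271], [242, 295], [220, 295]]
side blue 1271.0 [[258, 177], [278, 146], [323, 174], [304, 205]]
side blue 511.0 [[294, 126], [323, 126], [323, 151], [294, 151]]
side blue 17.0 [[232, 91], [235, 91], [235, 98], [232, 98]]
side blue 17.0 [[259, 88], [262, 88], [262, 95], [259, 95]]
side blue 16.5 [[286, 92], [286, 85], [289, 85], [289, 92]]
side yel 443.5 [[455, 300], [470, 284], [488, 302], [473, 318]]
side yel 72.0 [[351, 285], [351, 281], [390, 285], [390, 289]]
side orange 139.0 [[432, 196], [437, 177], [460, 184], [455, 202]]
side orange 481.5 [[337, 145], [365, 133], [374, 156], [346, 168]]
side orange 32.5 [[104, 64], [106, 62], [117, 84], [115, 85]]
side orange 77.5 [[94, 64], [98, 62], [119, 103], [115, 105]]
side orange 330.0 [[245, 0], [283, 0], [283, 10], [245, 10]]
side orange 43.0 [[227, 0], [231, -1], [236, 16], [231, 17]]
```

View pics/c1.png

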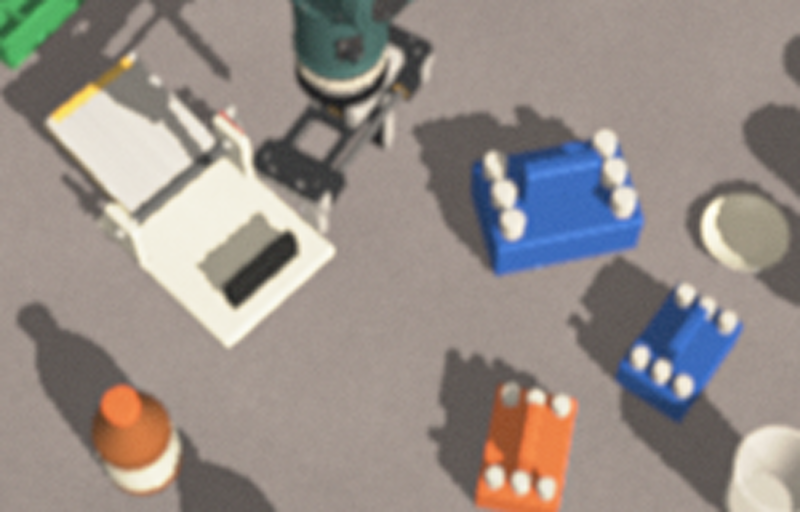

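Run:
```python
from h import *
a=snapw('scene'); b=snapw('side')
f=lambda p:(190+(p[0]+.5)/3.2-.5,150+(p[1]+.5)/3.2-.5)
for nm,z,ps in(('caps',.06,[(686,293),(708,303),(728,321),(640,357),(661,372),(683,386)]),('orcaps',.06,[(510,393),(536,398),(562,406),(494,477),(520,485),(546,489)]),('foot',.012,[(335,250),(228,346)]),('edge',.098,[(50,120),(135,60)])):
  P=[onz(a,f(p),z) for p in ps]; print(nm,np.round(P,4).tolist(),'mean',np.mean(P,0).round(4))
print('edge tri', [tri(a,f(p),b,q).round(4) for p,q in(((50,120),(390,287)),((135,60),(351,283)))])
s=cv2.resize(b['frame'][190:300,320:420],None,fx=5,fy=5,interpolation=cv2.INTER_CUBIC)
s2=cv2.resize(b['frame'][100:190,250:400],None,fx=4.5,fy=4.5,interpolation=cv2.INTER_CUBIC)[:, :290+10]
s2=cv2.resize(b['frame'][100:160,280:340],None,fx=5,fy=5,interpolation=cv2.INTER_CUBIC)
im=np.zeros((550,800,3),np.uint8); im[:,:500]=s; im[:300,500:]=s2
cv2.imwrite('pics/c2.png',im[:,:,::-1])
```

```text
caps [[0.4126, 0.295, 0.06], [0.4107, 0.3179, 0.06], [0.4174, 0.3427, 0.06], [0.4958, 0.2889, 0.06], [0.4986, 0.3129, 0.06], [0.5, 0.3369, 0.06]] mean [0.4559 0.3157 0.06  ]
orcaps [[0.5934, 0.2033, 0.06], [0.5846, 0.2263, 0.06], [0.5784, 0.2508, 0.06], [0.6714, 0.2323, 0.06], [0.6651, 0.2561, 0.06], [0.6557, 0.2779, 0.06]] mean [0.6248 0.2411 0.06  ]
foot [[0.5377, -0.0333, 0.012], [0.6824, -0.0635, 0.012]] mean [ 0.6101 -0.0484  0.012 ]
edge [[0.6043, -0.3293, 0.098], [0.5007, -0.3013, 0.098]] mean [ 0.5525 -0.3153  0.098 ]
edge tri [array([ 0.5995, -0.3279,  0.0964]), array([ 0.5021, -0.303 ,  0.0966])]
```

View pics/c2.png

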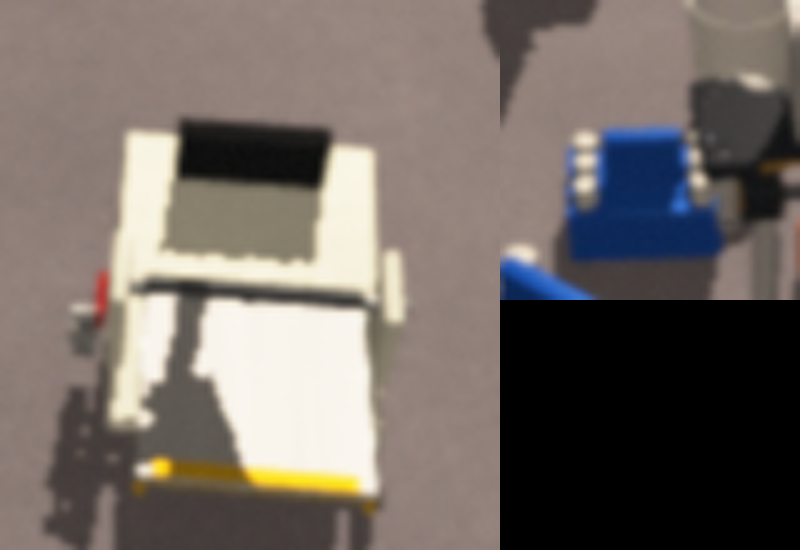

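View pics/wrist0.png

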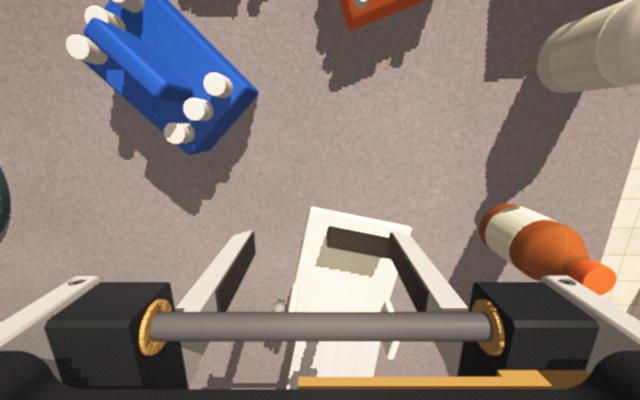

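The large blue rack is clearly bigger than the orange one. The small blue at (403,258) matches the orange in size, so that is the target. The folded rest's free edge is at about (0.551,-0.316,0.097), with the station yaw about 77°. I'll approach outside the free edge with the fingers half open.

Emit:
{"method": "step_arm", "body": {"plan": [[[-6,-350,0,-0.227,50],[-6,-350,0,-0.227,50],[-6,-350,0,-0.227,50],[-6,-350,0,-0.227,50],[-6,-350,0,-0.227,50],[-6,-350,0,-0.227,50],[-6,-350,0,-0.227,50],[-6,-350,0,-0.227,50]]]}}

```text
time: 1.02
tool_pos: [0.5439, -0.3353, 0.2055]
ee_rot: [3.141, -0.0, 1.344]
wrist_force: [2.0, 0.3, 0.1]
width: 0.0474
```

Emit:
{"method": "step_arm", "body": {"plan": [[[0,-17,-20,0,50],[0,-17,-60,0,50],[0,-17,-100,0,50],[0,-17,-136,0,50],[0,-17,-136,0,50],[0,-17,-136,0,50]]]}}

```text
time: 1.52
tool_pos: [0.5427, -0.3491, 0.0668]
ee_rot: [-3.136, -0.003, 1.344]
wrist_force: [0.8, 0.2, -0.1]
width: 0.0474
```

Emit:
{"method": "step_arm", "body": {"plan": [[[2,10,0,0,50],[4,16,0,0,50],[5,20,0,0,50],[5,22,0,0,50],[5,22,0,0,50]]]}}

```text
time: 1.93
tool_pos: [0.5514, -0.3316, 0.0739]
ee_rot: [3.133, 0.009, 1.345]
wrist_force: [0.7, -5.9, 1.4]
width: 0.0472
```

Run:
```python
from h import *
a=snapw('side'); crop(a,310,190,440,310,5,'s1.png')
```

```text
(no output)
```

View pics/s1.png

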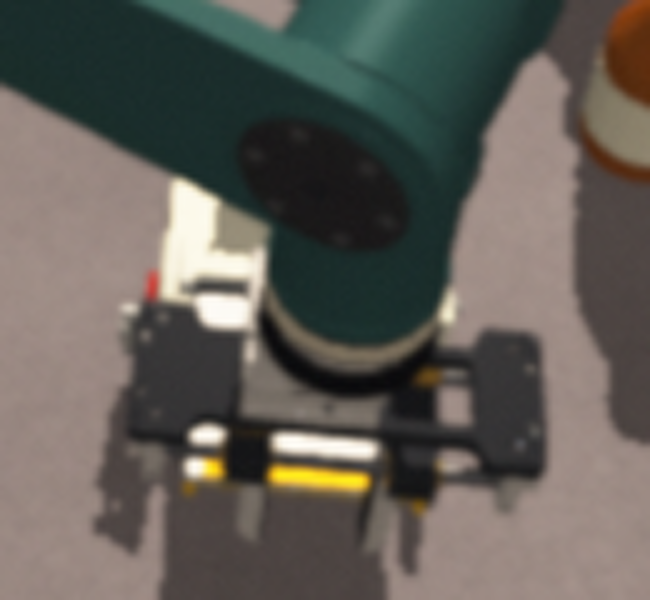

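Emit:
{"method": "step_arm", "body": {"plan": [[[1,4,2,0,50],[1,5,5,0,50],[1,6,8,0,50],[2,7,11,0,50],[2,8,14,0,50]]]}}

```text
time: 2.4
tool_pos: [0.5521, -0.3278, 0.0866]
ee_rot: [3.134, 0.015, 1.343]
wrist_force: [-0.3, -15.8, -3.7]
width: 0.0467
```

```bash
cat > o.py <<'E'
from h import *
o=robot.get_obs(); p=o['tool_pos']; H=np.array([.581,-.189]); u=np.array([.225,.974])
print(o['time'],p.round(4),'st x %.1f y %.1f'%(1e3*(p[:2]-H)@u,1e3*(p[:2]-H)@np.array([-.974,.225])),o['wrist_force'].round(1),o['wrist_torque'].round(2))
E
python3 o.py
```

```text
2.4 [ 0.5521 -0.3278  0.0866] st x -141.7 y -3.1 [ -0.3 -15.8  -3.7] [-2.9  -0.09  0.43]
```

Emit:
{"method": "step_arm", "body": {"plan": [[[0,0,3,0,50],[0,0,6,0,50],[0,0,9,0,50],[0,0,9,0,50]]]}}

```text
time: 2.73
tool_pos: [0.5526, -0.3247, 0.0952]
ee_rot: [3.135, 0.009, 1.343]
wrist_force: [0.9, -10.2, -5.1]
width: 0.0471
```

```bash
python3 o.py
python3 - <<'E'
from h import *
a=snapw('side')
for c in blobs(a,(18,150,120),(30,255,255),5):
  r=cv2.boundingRect(c); print(r)
E
```

```text
2.7333 [ 0.5526 -0.3247  0.0952] st x -138.6 y -2.8 [  0.9 -10.2  -5.1] [-1.77 -0.33  0.25]
(458, 289, 27, 26)
(364, 276, 21, 5)
(352, 275, 3, 4)
```

```bash
cat > phi.py <<'E'
from h import *
a=snapw('side')
H=np.array([.581,-.189]);u=np.array([.225,.974]);v=np.array([-.974,.225])
for c in blobs(a,(18,150,120),(30,255,255),3):
  r=cv2.boundingRect(c); print(r)
for ph in (15,18,21,25,30,40,50):
  t=np.radians(ph); out=[]
  for y in (.055,-.055):
    p=H-u*.136*np.cos(t)+v*y; out.append(proj(a,[*p,.062+.136*np.sin(t)]).round(1).tolist())
  print(ph,out)
E
python3 phi.py
```

```text
(458, 289, 27, 26)
(364, 276, 21, 5)
(352, 275, 4, 4)
15 [[348.6, 283.3], [394.3, 287.9]]
18 [[348.7, 281.2], [394.7, 285.8]]
21 [[348.9, 279.0], [395.1, 283.6]]
25 [[349.2, 275.8], [395.5, 280.4]]
30 [[349.6, 271.6], [396.1, 276.2]]
40 [[350.3, 262.5], [397.2, 267.0]]
50 [[351.1, 252.6], [398.1, 257.1]]
```

Emit:
{"method": "step_arm", "body": {"plan": [[[0,2,4,0,50],[1,4,8,0,50],[1,6,12,0,50],[2,8,16,0,50],[2,11,20,0,50],[3,14,24,0,50],[3,14,24,0,50]]]}}

```text
time: 3.42
tool_pos: [0.5556, -0.311, 0.1205]
ee_rot: [3.134, 0.011, 1.343]
wrist_force: [-0.7, -10.0, -1.5]
width: 0.0469
```

```bash
python3 o.py; python3 phi.py | head -3
```

```text
3.4167 [ 0.5556 -0.311   0.1205] st x -124.5 y -2.7 [ -0.7 -10.   -1.5] [-1.91 -0.    0.23]
(458, 289, 27, 26)
(365, 266, 21, 4)
(353, 265, 4, 3)
```

Emit:
{"method": "step_arm", "body": {"plan": [[[1,3,4,0,50],[2,6,8,0,50],[2,9,12,0,50],[3,13,16,0,50],[4,16,20,0,50],[5,20,23,0,50],[6,24,26,0,50],[6,24,26,0,50]]]}}

```text
time: 4.13
tool_pos: [0.5608, -0.2865, 0.1473]
ee_rot: [3.135, 0.011, 1.343]
wrist_force: [-1.5, -9.2, 2.7]
width: 0.0469
```

```bash
python3 o.py; python3 phi.py | head -3
```

```text
4.1333 [ 0.5608 -0.2865  0.1473] st x -99.5 y -2.3 [-1.5 -9.2  2.7] [-1.61  0.52  0.29]
(458, 289, 27, 26)
(395, 258, 3, 3)
15 [[348.6, 283.3], [394.3, 287.9]]
```

Emit:
{"method": "step_arm", "body": {"plan": [[[1,5,4,0,50],[2,9,7,0,50],[3,13,10,0,50],[4,18,13,0,50],[5,22,16,0,50],[6,27,18,0,50],[7,31,20,0,50],[8,35,22,0,50]]]}}

```text
time: 4.85
tool_pos: [0.5685, -0.2502, 0.169]
ee_rot: [3.136, 0.008, 1.343]
wrist_force: [-3.0, -6.3, 1.6]
width: 0.0468
```

Emit:
{"method": "step_arm", "body": {"plan": [[[1,5,1,0,50],[2,10,2,0,50],[3,15,3,0,50],[4,20,3,0,50],[5,25,3,0,50],[6,28,3,0,50]]]}}

```text
time: 5.35
tool_pos: [0.5752, -0.2195, 0.1703]
ee_rot: [3.137, 0.002, 1.344]
wrist_force: [-0.5, -2.8, 3.5]
width: 0.0469
```

```bash
python3 o.py
```

```text
5.35 [ 0.5752 -0.2195  0.1703] st x -31.0 y -1.2 [-0.5 -2.8  3.5] [-0.5   0.24  0.12]
```

Emit:
{"method": "step_arm", "body": {"plan": [[[1,4,0,0,50],[2,8,0,0,50],[3,12,0,0,50],[4,16,0,0,50],[5,20,0,0,50],[5,22,0,0,50]]]}}

```text
time: 5.85
tool_pos: [0.5795, -0.1962, 0.1669]
ee_rot: [-3.141, -0.001, 1.345]
wrist_force: [0.4, -2.2, 0.9]
width: 0.0468
```

Emit:
{"method": "step_arm", "body": {"plan": [[[1,3,0,0,50],[1,6,0,0,50],[2,9,0,0,50],[3,12,0,0,50],[3,14,0,0,50]]]}}

```text
time: 6.27
tool_pos: [0.5824, -0.1824, 0.1671]
ee_rot: [-3.141, -0.001, 1.344]
wrist_force: [-1.3, -0.1, 0.5]
width: 0.0474
```

```bash
python3 o.py
python3 - <<'E'
from h import *
a=snapw('side'); crop(a,310,160,440,300,4,'s2.png')
E
```

```text
6.2667 [ 0.5824 -0.1824  0.1671] st x 6.8 y 0.1 [-1.3 -0.1  0.5] [-0.07  0.04  0.02]
```

View pics/s2.png

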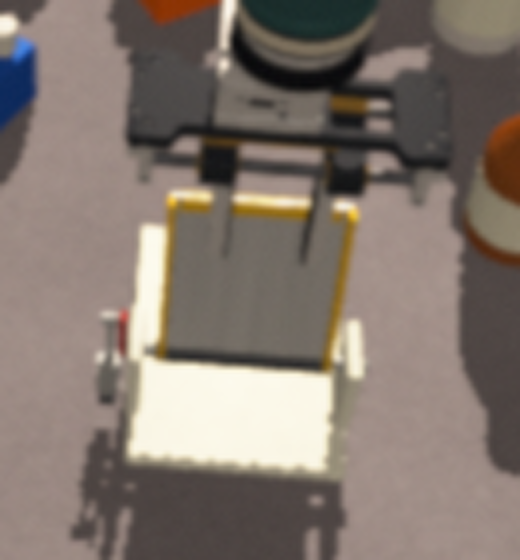

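Emit:
{"method": "step_arm", "body": {"plan": [[[1,3,0,0,50],[1,6,0,0,50],[2,8,0,0,50],[2,8,0,0,50],[2,8,0,0,50]]]}}

```text
time: 6.73
tool_pos: [0.5844, -0.1751, 0.1676]
ee_rot: [3.141, -0.0, 1.344]
wrist_force: [-0.0, 0.5, 0.2]
width: 0.0467
```

```bash
python3 o.py
python3 - <<'E'
from h import *
a=snapw('side'); crop(a,310,160,440,300,4,'s3.png')
for c in blobs(a,(18,150,120),(30,255,255),3): print(cv2.boundingRect(c))
E
```

```text
6.7333 [ 0.5844 -0.1751  0.1676] st x 14.3 y -0.2 [-0.   0.5  0.2] [-0.02 -0.02 -0.04]
(458, 289, 27, 26)
(392, 206, 4, 33)
(370, 201, 18, 3)
(356, 199, 3, 3)
```

Emit:
{"method": "step_arm", "body": {"plan": [[[0,0,0,0,50],[0,0,0,0,50],[0,0,0,0,50],[0,0,0,0,50]]]}}

```text
time: 7.12
tool_pos: [0.5843, -0.1754, 0.1675]
ee_rot: [3.142, 0.0, 1.344]
wrist_force: [-0.7, -0.4, -0.4]
width: 0.0469
```

```bash
cat > e.py <<'E'
from h import *
a=snapw('side')
for c in blobs(a,(18,150,120),(30,255,255),3): print(cv2.boundingRect(c))
E
python3 o.py; python3 e.py
```

```text
7.1167 [ 0.5843 -0.1754  0.1675] st x 14.0 y -0.1 [-0.7 -0.4 -0.4] [0.02 0.01 0.01]
(458, 289, 27, 26)
(349, 235, 2, 10)
(390, 223, 2, 25)
(368, 209, 20, 4)
(355, 208, 8, 3)
```

```bash
sed -i 's/for ph in .*/for ph in (85,90,100,110,120,140,160,165,180):/' phi.py; python3 phi.py
```

```text
(458, 289, 27, 26)
(349, 235, 2, 10)
(390, 223, 2, 25)
(368, 209, 20, 3)
(355, 208, 8, 3)
85 [[353.8, 219.3], [399.6, 223.2]]
90 [[354.1, 215.3], [399.5, 219.1]]
100 [[354.6, 208.3], [399.2, 212.1]]
110 [[355.0, 202.9], [398.7, 206.4]]
120 [[355.3, 199.0], [398.0, 202.5]]
140 [[355.5, 196.1], [396.3, 199.4]]
160 [[355.1, 199.1], [394.2, 202.3]]
165 [[355.0, 200.7], [393.6, 203.9]]
180 [[354.4, 207.2], [392.0, 210.3]]
```

The rest snapped out by itself: its edge projects to row 208, which is level. Next I lift off and go to above the blue rack.

Emit:
{"method": "step_arm", "body": {"plan": [[[0,0,40,0,60],[-10,20,62,0.1,60],[-20,60,62,0.22,60],[-30,100,62,0.34,60],[-40,140,62,0.46,60],[-50,180,62,0.58,60],[-60,220,62,0.7,60],[-70,260,62,0.82,60]]]}}

```text
time: 7.88
tool_pos: [0.5135, 0.0864, 0.2298]
ee_rot: [3.141, 0.0, 2.169]
wrist_force: [0.3, 0.9, -0.7]
width: 0.0563
```

Emit:
{"method": "step_arm", "body": {"plan": [[[-10,40,0,0.12,60],[-20,80,0,0.24,60],[-30,120,0,0.36,60],[-40,160,0,0.48,60],[-50,200,0,0.6,60],[-58,231,0,0.72,60],[-58,231,0,0.84,60],[-58,231,0,0.9,60]]]}}

```text
time: 8.55
tool_pos: [0.4553, 0.3178, 0.2293]
ee_rot: [3.142, -0.0, 3.073]
wrist_force: [-0.4, 1.0, -0.6]
width: 0.0565
```

Emit:
{"method": "step_arm", "body": {"plan": [[[0,0,0,0,60],[0,0,0,0,60]]]}}

```text
time: 8.72
tool_pos: [0.4562, 0.3158, 0.2295]
ee_rot: [3.141, 0.0, 3.062]
wrist_force: [-0.6, -0.2, -0.3]
width: 0.0567
```

Run:
```python
from h import *
o=robot.get_obs(); print(o['tool_pos'],o['ee_rot'],o['joint_positions'])
w=snapw('wrist','w1.png')
for c in blobs(w,(105,110,50),(125,255,255),200): print(cv2.contourArea(c),cv2.boundingRect(c))
```

```text
[0.45624052 0.31581614 0.22951721] [3.14149457e+00 3.94010098e-05 3.06230553e+00] [ 5.03261978e-01  9.47588899e-02  1.31534439e+00  6.10128078e-05
  1.73140251e+00 -9.88237469e-01]
3843.5 (293, 139, 57, 82)
327.0 (537, 111, 39, 14)
9863.5 (109, 58, 141, 150)
449.0 (545, 10, 44, 17)
```

View pics/w1.png

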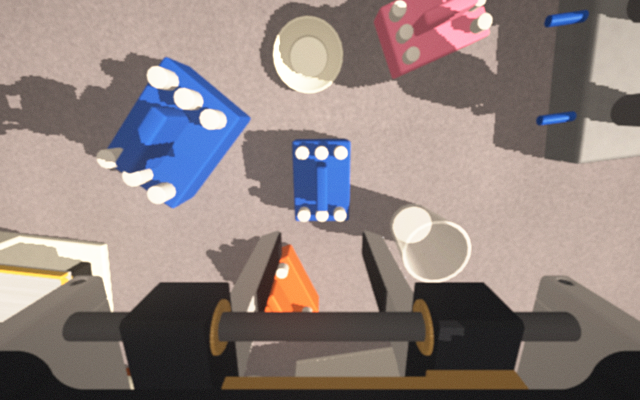

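The view shows the blue rack upright, with caps at (302..341,153) and (304..340,215), nearly aligned with the gripper. Measuring from here.

Run:
```python
from h import *
w=snapw('wrist')
C=[]
g=cv2.cvtColor(w['frame'],cv2.COLOR_RGB2HSV)
m=cv2.inRange(g,(0,0,150),(179,70,255)); k=np.zeros_like(m); k[140:225,293:350]=255
n,l,st,ce=cv2.connectedComponentsWithStats(m&k)
for i in range(1,n):
  if st[i,4]>40: C.append(onz(w,ce[i],.0615)); print(st[i],ce[i].round(1),C[-1].round(4))
C=np.array(C); print(C.mean(0))
c=max([c for c in blobs(w,(105,110,50),(125,255,255),200) if 280<cv2.boundingRect(c)[0]<300],key=cv2.contourArea)
r=cv2.minAreaRect(c); P=np.array([onz(w,p,.045) for p in cv2.boxPoints(r)]); print(r,P.round(4).tolist(),P.mean(0))
for q in ((317,168),(328,168),(317,210),(328,210)): print(onz(w,q,.086).round(4))
```

```text
[334 145  14  15 161] [340.5 152.2] [0.4119 0.3429 0.0615]
[295 146  15  14 166] [302.  152.4] [0.4084 0.2954 0.0615]
[314 146  15  14 162] [321.3 152.2] [0.4101 0.3193 0.0615]
[334 207  13  15 158] [340.  214.3] [0.4928 0.3374 0.0615]
[293 208  20  17 247] [302.2 216.9] [0.4925 0.2874 0.0615]
[315 211  14  11 128] [321.8 215.6] [0.4927 0.3133 0.0615]
[0.45138991 0.31593935 0.0615    ]
((321.0, 179.5), (81.0, 56.0), 90.0) [[0.3922, 0.2843, 0.045], [0.3979, 0.3557, 0.045], [0.5078, 0.3501, 0.045], [0.5016, 0.2725, 0.045]] [0.44989015 0.31566502 0.045     ]
[0.4253 0.313  0.086 ]
[0.4263 0.3258 0.086 ]
[0.4766 0.3087 0.086 ]
[0.4777 0.322  0.086 ]
```

Emit:
{"method": "step_arm", "body": {"plan": [[[-5,1,-40,0,60],[-5,1,-80,0,60],[-5,1,-115,0,60],[-5,1,-145,0,60],[-5,1,-165,0,60],[-5,1,-177,0,60],[-5,1,-177,0,60],[-5,1,-177,0,60]]]}}

```text
time: 9.48
tool_pos: [0.4517, 0.3165, 0.0529]
ee_rot: [3.141, 0.0, 3.063]
wrist_force: [-0.4, -0.5, 0.4]
width: 0.0568
```

Emit:
{"method": "step_arm", "body": {"plan": [[[0,0,0,0,20],[0,0,0,0,0],[0,0,0,0,0],[0,0,0,0,0],[0,0,0,0,0],[0,0,0,0,0]]]}}

```text
time: 9.98
tool_pos: [0.4514, 0.3168, 0.0529]
ee_rot: [3.141, 0.001, 3.064]
wrist_force: [0.7, 0.3, -0.3]
width: 0.0196
```

Emit:
{"method": "step_arm", "body": {"plan": [[[0,0,0,0,0],[0,0,0,0,0],[0,0,0,0,0],[0,0,10,0,0],[0,0,25,0,0],[0,0,50,0,0],[0,0,80,0,0],[0,0,110,0,0]]]}}

```text
time: 10.65
tool_pos: [0.4502, 0.3165, 0.1624]
ee_rot: [-3.14, -0.003, 3.064]
wrist_force: [0.1, -0.5, -2.4]
width: 0.0135
```

Run:
```python
from h import *
print(robot.get_obs()['wrist_force'],robot.get_obs()['width'])
a=snapw('scene'); A=cv2.resize(a['frame'][150:310,190:440],None,fx=3.2,fy=3.2,interpolation=cv2.INTER_CUBIC)
cv2.imwrite('pics/c3.png',A[:,:,::-1])
```

```text
[ 0.07932742 -0.49564004 -2.43834031] 0.013489585856139017
```

View pics/c3.png

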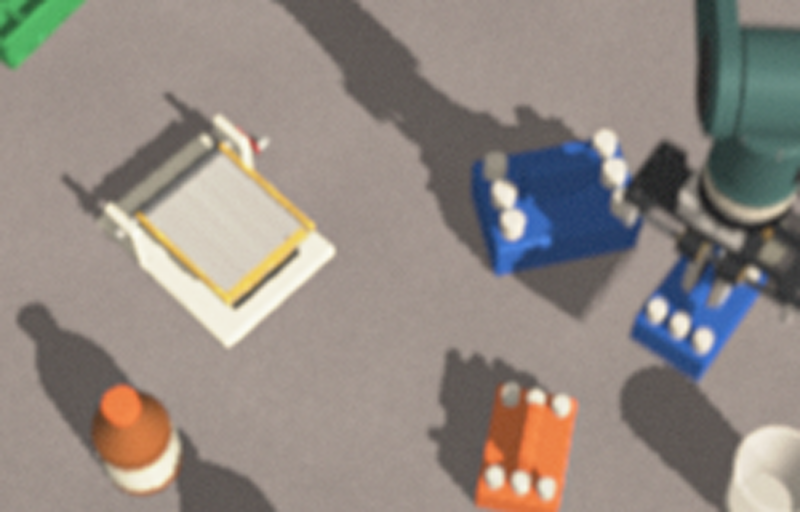

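The rack hangs level in the grip. The rest is out flat, with yellow outline corners in the crop at (220,145), (318,228), (232,302) and (138,215).

```bash
cat > deck.py <<'E'
from h import *
a=snapw('scene')
g=cv2.cvtColor(a['frame'],cv2.COLOR_RGB2HSV)
m=cv2.inRange(g,(17,110,90),(32,255,255)); k=np.zeros_like(m); k[190:250,228:295]=255; m&=k
ys,xs=np.nonzero(m); P=np.array([onz(a,(x,y),.073)[:2] for x,y in zip(xs,ys)])
r=cv2.minAreaRect((P*1000).astype(np.float32)); print(len(xs),r,cv2.boxPoints(r).round(1).tolist())
f=lambda p:(190+(p[0]+.5)/3.2-.5,150+(p[1]+.5)/3.2-.5)
Q=np.array([onz(a,f(p),.073)[:2] for p in((220,145),(318,228),(232,302),(138,215))]); print(Q.round(4).tolist(),Q.mean(0))
for i in range(4): d=Q[(i+1)%4]-Q[i]; print(np.linalg.norm(d).round(4),np.degrees(np.arctan2(d[1],d[0])).round(1))
E
python3 deck.py; grep -c . h.py
```

```text
257 ((594.3525390625, -121.80570220947266), (141.0001220703125, 118.79606628417969), 78.47702026367188) [[522.0999755859375, -179.0], [638.5, -202.8000030517578], [666.5999755859375, -64.5999984741211], [550.2000122070312, -40.900001525878906]]
[[0.5256, -0.1789], [0.5508, -0.0419], [0.6613, -0.0666], [0.6344, -0.2001]] [ 0.59304581 -0.12186175]
0.1393 79.6
0.1132 -12.6
0.1361 -101.4
0.1109 169.0
34
```

Emit:
{"method": "step_arm", "body": {"plan": [[[0,0,25,0,0],[0,0,50,0,0],[5,-15,65,-0.08,0],[12,-40,65,-0.18,0],[22,-70,65,-0.28,0],[32,-100,65,-0.38,0],[42,-130,65,-0.5,0],[52,-160,65,-0.62,0]]]}}

```text
time: 11.42
tool_pos: [0.5026, 0.1554, 0.2248]
ee_rot: [-3.139, -0.003, 2.438]
wrist_force: [-0.4, 0.2, -2.8]
width: 0.0136
```

Emit:
{"method": "step_arm", "body": {"plan": [[[10,-30,0,-0.12,0],[20,-60,0,-0.24,0],[30,-90,0,-0.36,0],[40,-120,0,-0.48,0],[50,-150,0,-0.6,0],[60,-180,0,-0.72,0],[70,-210,0,-0.84,0],[80,-240,0,-0.94,0]]]}}

```text
time: 12.08
tool_pos: [0.5828, -0.0845, 0.2246]
ee_rot: [-3.138, -0.001, 1.498]
wrist_force: [0.4, 1.5, -3.5]
width: 0.0137
```

Emit:
{"method": "step_arm", "body": {"plan": [[[6,-20,0,-0.08,0],[11,-34,-10,-0.134,0],[11,-38,-20,-0.134,0],[11,-38,-30,-0.134,0],[11,-38,-30,-0.134,0]]]}}

```text
time: 12.5
tool_pos: [0.592, -0.1199, 0.1923]
ee_rot: [-3.133, -0.002, 1.371]
wrist_force: [-0.7, -0.1, -4.3]
width: 0.0141
```

Run:
```python
from h import *
o=robot.get_obs(); print(o['tool_pos'],o['ee_rot'],o['wrist_force'],o['width'])
snapw('wrist','w2.png')
```

```text
[ 0.59203534 -0.11991909  0.19227867] [-3.13273983e+00 -1.70431786e-03  1.37126944e+00] [-0.7446212  -0.13495803 -4.28403141] 0.01405528573962456
```

View pics/w2.png

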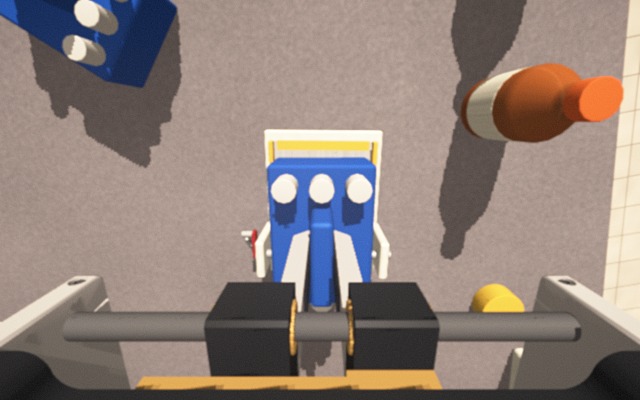

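Run:
```python
from h import *
w=snapw('wrist'); u=np.array([np.cos(1.37),np.sin(1.37)]); v=np.array([-u[1],u[0]]); t=w['obs']['tool_pos'][:2]
def s(p,z): d=onz(w,p,z)[:2]-t; return np.round([1e3*d@u,1e3*d@v],1).tolist()
tz=w['obs']['tool_pos'][2]-.053
print('foot',s((266,131),.012),s((382,131),.012)); print('edge outer',s((275,141),.066),s((368,141),.066),'lips',s((271,152),.075),s((377,152),.075))
print('rack caps',[s(p,tz+.063) for p in((285,189),(321.5,188),(359,188))],'top edge',s((270,160),tz+.045),s((375,160),tz+.045))
```

```text
foot [70.5, 72.1] [70.8, -74.1]
edge outer [61.6, 52.1] [61.9, -48.6] lips [50.7, 55.4] [51.1, -57.2]
rack caps [[41.2, 23.7], [41.9, 0.9], [42.0, -22.5]] top edge [56.9, 35.6] [57.1, -34.8]
```

Emit:
{"method": "step_arm", "body": {"plan": [[[1,-3,-15,0,0],[1,-3,-35,0,0],[1,-3,-52,0,0],[1,-3,-62,0,0],[1,-3,-68,0,0],[1,-3,-68,0,0],[1,-3,-68,0,0]]]}}

```text
time: 13.18
tool_pos: [0.5957, -0.1239, 0.1303]
ee_rot: [3.14, 0.0, 1.371]
wrist_force: [0.7, -0.7, -3.3]
width: 0.0135
```

Emit:
{"method": "step_arm", "body": {"plan": [[[0,0,-2,0,0],[0,0,-3,0,0],[0,0,-3,0,0]]]}}

```text
time: 13.43
tool_pos: [0.5956, -0.1244, 0.1273]
ee_rot: [3.14, 0.0, 1.37]
wrist_force: [-0.1, 0.6, -4.5]
width: 0.0138
```

Emit:
{"method": "step_arm", "body": {"plan": [[[0,0,-2,0,0],[0,0,-4,0,0],[0,0,-5,0,0],[0,0,-6,0,0],[0,0,-6,0,0]]]}}

```text
time: 13.85
tool_pos: [0.5951, -0.1243, 0.1201]
ee_rot: [-3.141, -0.0, 1.37]
wrist_force: [-0.7, -0.6, -3.7]
width: 0.0141
```

Emit:
{"method": "step_arm", "body": {"plan": [[[0,0,-1,0,0],[0,0,-2,0,0],[0,0,-2,0,0]]]}}

```text
time: 14.1
tool_pos: [0.5954, -0.1243, 0.1186]
ee_rot: [3.141, 0.0, 1.37]
wrist_force: [0.0, -0.3, -4.0]
width: 0.0138
```

Emit:
{"method": "step_arm", "body": {"plan": [[[0,0,-1,0,0],[0,0,-1,0,0],[0,0,-1,0,0]]]}}

```text
time: 14.35
tool_pos: [0.5954, -0.1243, 0.1185]
ee_rot: [3.141, 0.0, 1.37]
wrist_force: [-1.9, 0.5, 2.2]
width: 0.0139
```

Emit:
{"method": "step_arm", "body": {"plan": [[[0,0,-1,0,0],[0,0,-1,0,0],[0,0,-1,0,0]]]}}

```text
time: 14.6
tool_pos: [0.5954, -0.1243, 0.1185]
ee_rot: [3.14, 0.0, 1.37]
wrist_force: [-3.8, 1.7, 5.5]
width: 0.0132
```

Seated: contact at z 0.1185, as predicted. I'll ease off 1 mm, release and rise.

Emit:
{"method": "step_arm", "body": {"plan": [[[0,0,1,0,0],[0,0,1,0,0],[0,0,1,0,20],[0,0,1,0,40],[0,0,1,0,50],[0,0,1,0,50],[0,0,1,0,50],[0,0,1,0,50]]]}}

```text
time: 15.27
tool_pos: [0.5953, -0.1243, 0.1172]
ee_rot: [-3.142, -0.0, 1.37]
wrist_force: [-1.0, 0.2, 0.8]
width: 0.0458
```

Emit:
{"method": "step_arm", "body": {"plan": [[[0,0,10,0,50],[0,0,30,0,50],[0,0,60,0,50],[0,0,95,0,50],[0,0,130,0,50]]]}}

```text
time: 15.68
tool_pos: [0.5949, -0.1242, 0.2491]
ee_rot: [-3.141, -0.0, 1.37]
wrist_force: [0.8, -0.1, -0.0]
width: 0.0468
```

Emit:
{"method": "step_arm", "body": {"plan": [[[-40,0,0,0,50],[-80,0,0,0,50],[-120,0,0,0,50],[-160,0,0,0,50],[-200,0,0,0,50],[-200,0,0,0,50]]]}}

```text
time: 16.18
tool_pos: [0.39, -0.1235, 0.2487]
ee_rot: [-3.142, 0.001, 1.368]
wrist_force: [0.0, 0.6, 0.6]
width: 0.0472
```

Run:
```python
from h import *
print(robot.get_obs()['wrist_force'],robot.get_obs()['time'])
a=snapw('scene'); w=snapw('wrist'); b=snapw('side')
f=lambda s,x0,y0,x1,y1,W,Hh: cv2.resize(s['frame'][y0:y1,x0:x1],(W,Hh),interpolation=cv2.INTER_CUBIC)
im=np.zeros((600,800,3),np.uint8)
im[:300,:400]=f(a,210,160,310,235,400,300) if 0 else f(a,200,170,320,260,400,300)
im[:300,400:]=f(b,310,170,430,260,400,300)
im[300:,:480]=f(w,0,0,640,400,480,300)
im[300:,480:]=f(a,180,120,500,320,320,300)
cv2.imwrite('pics/f1.png',im[:,:,::-1])
```

```text
[0.0141415  0.62913118 0.60689649] 16.1833
```

View pics/f1.png

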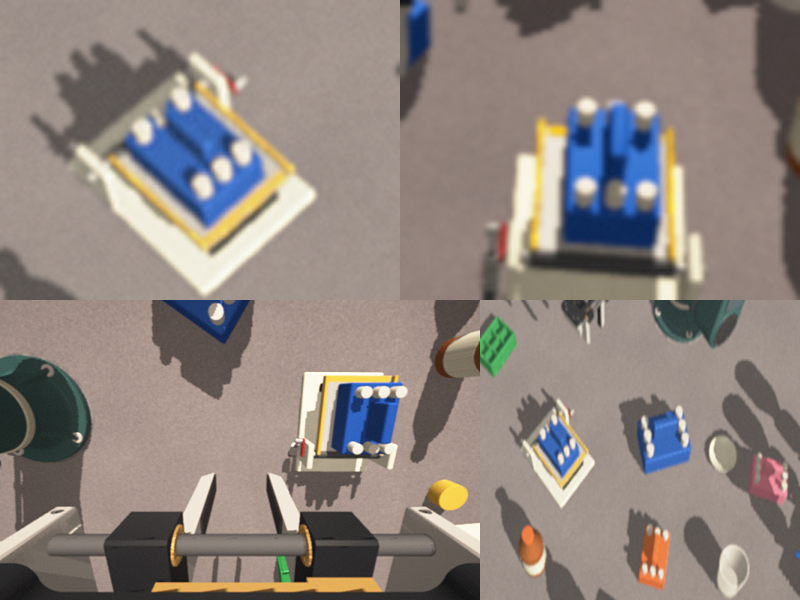

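Run:
```python
from h import *
a=snapw('scene'); w=snapw('wrist'); f=lambda p:(200+(p[0]+.5)/3.333-.5,170+(p[1]+.5)/3.333-.5)
H=np.array([.5796,-.1926]);u=np.array([np.cos(1.37),np.sin(1.37)]); v=np.array([-u[1],u[0]])
g=lambda P:[round(1e3*(P[:2]-H)@u,1),round(1e3*(P[:2]-H)@v,1)]
print([g(onz(a,f(p),.127)) for p in((203,186),(221,169),(242,150),(142,131),(181,100))])
print('foot',[g(onz(a,f(p),.012)) for p in((203,291),(315,194))],'far deck corners',[g(onz(a,f(p),.066)) for p in((206,253),(296,172))])
q=lambda p:(p[0]/.75,(p[1]-300)/.75)
print('wrist caps',[g(onz(w,q(p),.128)) for p in((365,392),(383,392),(400,391),(355,449),(389,448))])
print('w foot',[g(onz(w,q(p),.012)) for p in((304,373),)],'deck',[g(onz(w,q(p),.075)) for p in((324,377),(399,377),(319,455))])
```

```text
[[np.float64(113.3), np.float64(-30.0)], [np.float64(112.3), np.float64(-6.8)], [np.float64(111.8), np.float64(19.9)], [np.float64(31.2), np.float64(-30.4)], [np.float64(32.7), np.float64(16.8)]]
foot [[np.float64(144.1), np.float64(-73.9)], [np.float64(147.5), np.float64(72.2)]] far deck corners [[np.float64(139.1), np.float64(-58.2)], [np.float64(138.7), np.float64(58.4)]]
wrist caps [[np.float64(110.8), np.float64(22.4)], [np.float64(110.8), np.float64(-2.5)], [np.float64(112.1), np.float64(-25.8)], [np.float64(29.0), np.float64(23.7)], [np.float64(30.5), np.float64(-26.9)]]
w foot [[np.float64(144.6), np.float64(75.7)]] deck [[np.float64(133.6), np.float64(61.3)], [np.float64(133.7), np.float64(-58.7)], [np.float64(3.3), np.float64(55.5)]]
```

```bash
python3 -c "
from bench import robot
print(robot.close_job())"
```

```text
the job is handed in; nothing more can be done
None
```

The rest is out and level, the blue tube rack stands on it between the yellow lips, and I handed the job in at about 16.5 s; it gives no verdict.

- **Rest:** I lifted the free edge with the fingertips held against it, following its arc past upright. The highest force I read was about 16 N sideways. The spring then took it and carried it down by itself. Its edge now projects at the level position in the side view. I did not press it onto the stop.
- **Rack:** I took the smaller of the two blue racks by its fin and set it on the rest. It touched the deck at the expected height, and I then let go and moved the gripper well clear.
- **Last checks:** The rack centre is about 71–72 mm from the axle, against 72 mm wanted. It is 2–6 mm to one side of the middle, where about 15 mm is free. It is square to about 1° and overhangs nowhere. The scene and wrist views differ by about 4 mm on the sideways offset, but both keep it clear of the lips.
- **Other objects:** The orange rack, beaker and dish looked unmoved in the last picture. The green box was only partly in that view but looked in place; I did not measure any of the four again.

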